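Hang the swing front of a pour box and hold the hinge in line for its pin

ROBOT

A 6-joint arm with a two-finger parallel gripper is mounted at the origin on a cart in front of the work surface, level with it; the furniture and walls round the work are solid. World frame = base frame: x ahead of the robot, y to its left, z up, the work surface at z = 0. Lengths are in m, angles in rad, forces in N, time in s.
With the tool pointing down it reaches from about 0.375 to 0.825 m from the base axis. Payload 5.5 kg.
Tool frame: the origin (TCP) lies at the very end of the fingers, on their centre line; the grasp point (between the pads) lies 19 mm behind it (arm.grasp_offset is the z of the grasp point in the tool frame, in m); z points along the fingers, y is the direction in which the jaws open and shut (so a half turn about z gives the same grasp; the last joint's range is limited). The gripper opens to 85 mm and grips with 20 to 120 N. Pads are 22 mm wide; open, the fingers measure 114 mm over their backs; the gripper's body (76 mm by 85 mm) begins 54 mm behind the grasp point. The pads swing forward as they close: fully open they stand 13 mm farther back than shut.
Start: joints at [-1.302, 0.314, -0.047, 1.21, 0, 1.571], TCP at [0.159, -0.578, 0.231] pointing down, gripper open.
Joint ranges: [-2.67, 2.67], [-0.69, 1.73], [-1.03, 1.25], [-2.08, 2.16], [-1.42, 1.45], [-3.14, 3.14]. Speed limits (rad/s): [2.39, 2.39, 3.01, 3.14, 3.14, 3.14].

INTERFACE

Orientations are given as [roll, pitch, yaw] about the fixed x, y, z axes, in that order (R = Rz(yaw) Ry(pitch) Rx(roll)).
In Python, from cell import arm gives the robot as it stands. Calls block until the motion is done:
- arm.reach(position, orientation): joint-space move of the TCP to a pose.
- arm.move_linear(position, velocity=0.15, frame=None, force_limit=None): straight line of the TCP; frame=None keeps the orientation; velocity is the mean speed in m/s. With force_limit (N) it stops when the force on the tool has changed by that much, and returns True; else False.
- arm.set_joints(angles): joint-space move.
- arm.command_gripper(opening, newtons=None): finger opening in m; newtons is the grip in N (None keeps the last); returns when the fingers have stopped.
- arm.sleep(seconds).
- arm.ik(position, orientation): joint angles nearest the present ones, or None.
- arm.read_state(): the state.
- arm.get_image(name): name is "scene" or "top"; returns the picture (480x640x3 uint8, red, green, blue); there is no depth.
- arm.camera_params(name): a dict with "vertical_fov" (degrees; the focal length in pixels is half the picture's height over the tangent of half this angle, whatever the lens; pixels are square), "cx", "cy" (the principal point, pixels), "R" (3x3) and "t" (3): a world point X has camera coordinates R X + t. Camera axes: x right, y down, z forward; pixel columns grow to the right and rows downward; lengths in m; the calibration is good to about 2 mm. A picture is of the moment at which its call begins. camera_params takes no time and is no camera call.
A pose or a line that the arm cannot do raises arm.IKError and nothing moves.
- arm.hand_in(): hands the job in, once; it reports no verdict.
The state is a dict: "time_s": time; "qpos": joint angles; "qd": joint speeds; "effort": joint torques, N m; "tcp_pos": TCP position; "orientation": TCP orientation; "wrist_force": force on the tool from outside, world axes, zero at the start; "moment": the same for the moment, N m; "grip_width": finger opening in m.
Only numpy, scipy, OpenCV 4.12 (cv2) and the standard library are available. Lean on these libraries where they do the work, as an engineer would, in place of code of your own. Each camera call takes 0.05 s, during which the arm holds its last target. There are 200 camera calls.

TASK

Take the hinged front board (the one with the brass hinge leaf) up out of the slotted rack and lay it flat against the open front of the plywood pour box, just left of the jamb block. Keep it upright and flush and slide it sideways until its edge is tight against the jamb, so that its knuckle sits between the two knuckles on the jamb and all the holes line up for the hinge pin. Finish while still gripping the board and pressing it flush to the box, so that a colleague can drop the pin in; leave the plain board, the loose pin and the mixing cup where they are.

Things in the scene. Friction and masses are not known exactly. Their poses are not given: they have to be found in the camera images.
- wall_center (a point): Centre of the hinged front board: loose upright plywood, 15 mm thick (x), 126 wide (y), 90 tall (z), 0.2 kg. Its -x face is the outer face, with a brass leaf (3 mm thick) at the right (-y) edge. Grip from above across the thickness, within 25 mm of the middle of the bare top edge. It starts in a rack slot, outer face roughly towards the robot, lower edge 12 mm above the bench.
- wall_hinge (a point): Centre of the board's one knuckle: brass barrel 14 mm across, 20 mm tall, with a vertical 7 mm hole. It lies (-17, -63, 0) mm from wall_center in the board's axes: in front of the outer face, over the right edge, half-way up. Axes as the board's.
- box_front (a point): Where the centre of the board's inner (+x) face comes when home, 60 mm above the bench; the board's axes are then parallel to these: +x into the box, +y left, z up. The box is fixed, open in front and on top. Its flat front (x = 0) is formed by the ends of two side walls (15 mm thick, outer faces at y = -63 and 63, tops 105 mm above the bench) and the base's edge (12 to 30 mm above the bench).
- box_inside (a point): Middle of the free space inside the box for a finger: 35 mm deep from the front, 96 mm wide, open above; a plaster plug, top 88 mm above the bench, stands behind it. When home the board's lower edge hangs 15 mm above the bench with nothing under it, its upper edge level with the box's (105 mm).
- jamb_edge (a point): On the side face of the reddish hardwood jamb block, level with box_front and (-7.5, -63, 0) mm from it in the box's axes: the board's right edge belongs tight against this face. The jamb is fixed to the box, 30 mm wide, to the right of this point, and stands 15 mm proud of the box front (as much as the board is thick); top 105 mm above the bench.
- box_hinge (a point): Mid-gap on the hole line of the two jamb knuckles, (-24.5, -63, 0) mm from box_front; wall_hinge belongs here. Barrels 14 mm across, 18 tall, above and below a 25 mm gap. They overlap the last 7 mm of the board's outer face, 2.5 mm clear of it: lay the board flush 20 mm or more to the left (+y), its knuckle level with the gap (2.5 mm room up and down), then slide it right.
- rack: Fixed reddish wooden rack, 142 x 112 x 25 mm, origin under its centre on the bench. Two slots along its y at x = -42.5 and +42.5 mm, 18 mm wide, floor 12 mm and rail tops 25 mm above the bench. One holds the hinged board, the other the plain one; which is which varies. Both boards stand at the rack's yaw.
- spare: Plain plywood board without hinge, 15 x 126 x 90 mm, loose, in the other rack slot; origin in the middle of its lower edge. To be left alone.
- pin: Loose steel hinge pin, 6 mm thick with a pointed nose, 81 mm long, lying on the bench to the left of the box, one end bent to a 27 mm handle; origin near the middle of its length. To be left alone.
- cup: Clear mixing cup with a rest of blue silicone, 74 mm across, 86 mm tall, on the bench behind the rack; origin under its centre. To be left alone.
Things that resemble listed ones, but are neither listed nor needed, are in the scene too. What is shaped like the part that bears wall_center but red is not meant.

How it is judged:
By the outcome, as a careful person would: the job done as asked, in the order asked, and still so for the second after the job is handed in, while the arm keeps its last pose, push and grip.
It also fails if it takes over 40 s, if anything falls off the work surface, if the arm or the gripper's body presses on something with over 40 N, if the wrist force passes 120 N, or if a joint passes its speed limit or range.

## Working session

There is one attempt and no reset: what is moved stays moved. The work goes in short steps, each a Python script; the robot and the scene stay as the last script left them, time stands still between calls to the robot, and variables do not carry over. Pictures are saved under pics/ and viewed, about 8 in all and at most 12, crops included, and the job is handed in when it is done.

```bash
mkdir -p pics; ls
python3 - <<'E'
from cell import arm
import cv2
for n in("scene","top"):
    im=arm.get_image(n); cv2.imwrite(f"pics/{n}0.png",im[:,:,::-1])
    p=arm.camera_params(n); print(n,p)
print(arm.read_state(), arm.grasp_offset)
E
```

```text
pics
scene {'vertical_fov': 55.4426871431582, 'cx': 315.70140071244066, 'cy': 239.809515988248, 'R': array([[-0.75854155, -0.65151535, -0.0119359 ],
       [-0.24080095,  0.29728447, -0.9239247 ],
       [ 0.60549948, -0.69796109, -0.38238814]]), 't': array([0.53494873, 0.14603849, 0.72567701])}
top {'vertical_fov': 50.56512147183695, 'cx': 321.1274959525964, 'cy': 229.84183943173286, 'R': array([[ 0.02565558, -0.99935249,  0.02522678],
       [-0.99617766, -0.02766556, -0.08285343],
       [ 0.08349769, -0.0230047 , -0.9962424 ]]), 't': array([0.17301486, 0.53519317, 0.91264974])}
{'time_s': 0.1, 'qpos': array([-1.30199492e+00,  3.14169876e-01, -4.79487492e-02,  1.21020623e+00,
       -1.72464383e-05,  1.57078994e+00]), 'qd': array([ 0.00144443, -0.00047469,  0.00160317, -0.00082857, -0.00022128,
       -0.00077743]), 'effort': array([-3.81412644e-05, -5.40769494e+01,  3.40540195e+01,  1.12356697e-02,
        3.65101323e-05,  8.45878834e-08]), 'tcp_pos': array([ 0.15920525, -0.57796576,  0.23052535]), 'orientation': array([-3.14006413e+00,  1.72366531e-05,  2.68807821e-01]), 'wrist_force': array([ 0.37434001,  0.16697247, -0.29586257]), 'moment': array([ 0.00499311, -0.04199097, -0.01525692]), 'grip_width': 0.085727995103124} -0.0187
```

View pics/scene0.png

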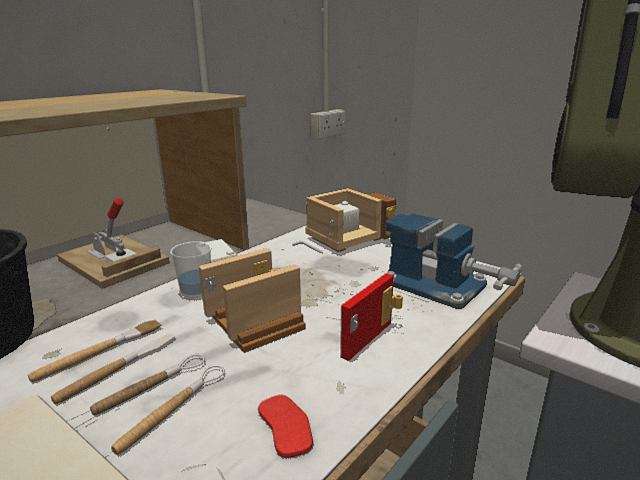

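View pics/top0.png

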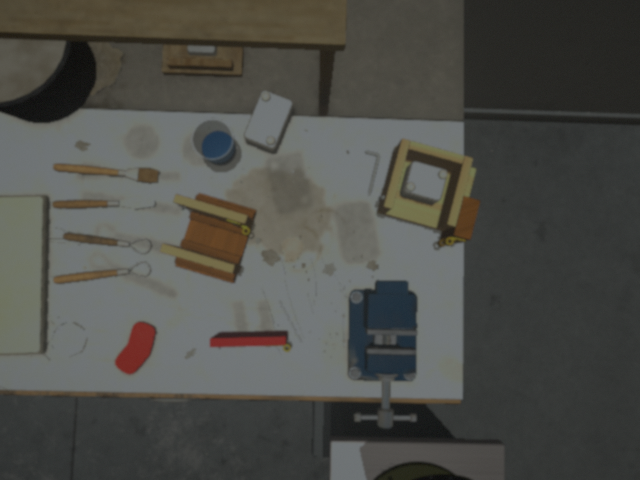

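Scene view: the hinged board is in the far rack slot, with its brass leaf at (262,266); the plain board is in the near slot. The box is at (345,220), with the jamb at (385,205). Top view: the board's top edge runs (178,200)–(248,220), its knuckle is at (246,230), and the box is at (430,185), with the jamb hinge at (450,240). Next I'll zoom in for pixel picks.

Run:
```python
import cv2,numpy as np
t=cv2.imread("pics/top0.png"); s=cv2.imread("pics/scene0.png")
t=np.clip(255*(t/255.)**.6,0,255).astype('uint8')
def crop(im,x,y,w,h,k):
    c=cv2.resize(im[y:y+h,x:x+w],None,fx=k,fy=k,interpolation=cv2.INTER_CUBIC)
    for i in range(0,w,10):
        cv2.line(c,(i*k,0),(i*k,4 if i%50 else 12),(0,0,255),1)
        if (x+i)%20==0: cv2.putText(c,str(x+i),(i*k,22),0,.35,(0,0,255),1)
    for i in range(0,h,10):
        cv2.line(c,(0,i*k),(4,i*k),(0,0,255),1)
        if (y+i)%20==0: cv2.putText(c,str(y+i),(6,i*k+4),0,.35,(0,0,255),1)
    return c
a=crop(t,160,180,110,110,5); b=crop(t,370,130,50*2+20,120,5)
cv2.imwrite("pics/t1.png",crop(t,160,180,110,110,5)) 
cv2.imwrite("pics/t2.png",crop(t,370,130,120,120,5))
s1=crop(s,190,235,130,120,6); cv2.imwrite("pics/s1.png",s1[:600,:800])
s2=crop(s,295,180,120,80,6); cv2.imwrite("pics/s2.png",s2[:600,:800])
```

```text
(no output)
```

View pics/t1.png

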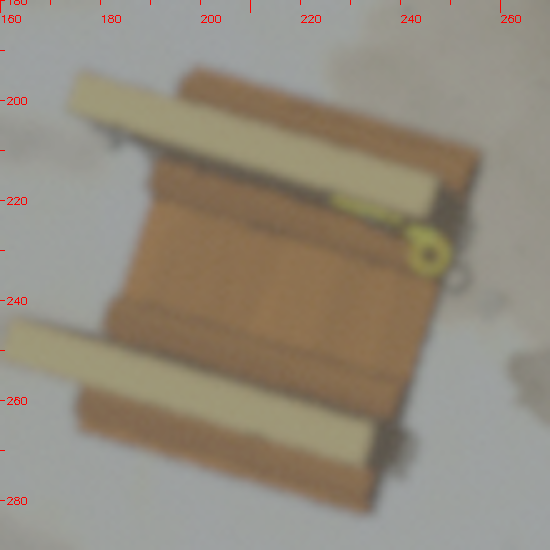

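View pics/t2.png

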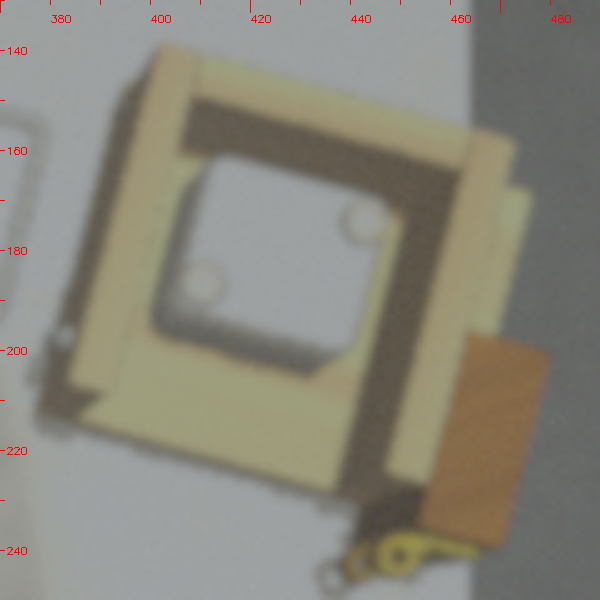

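View pics/s1.png

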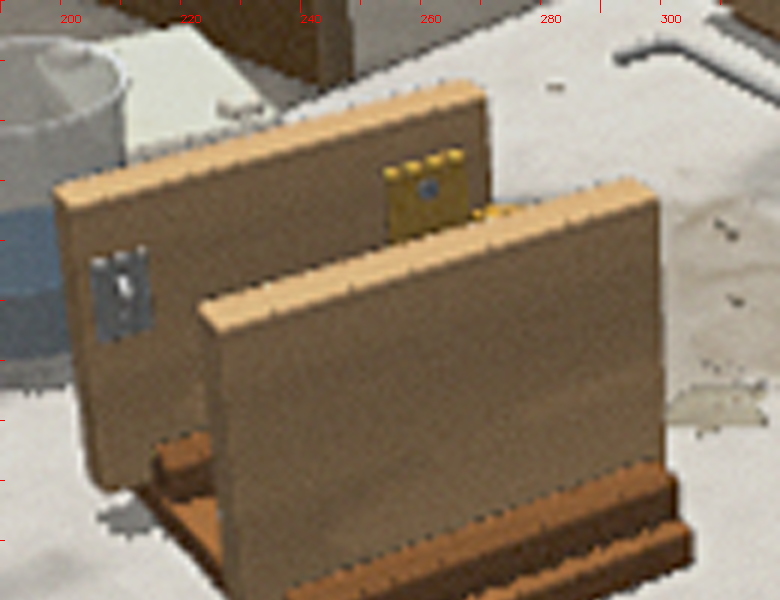

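View pics/s2.png

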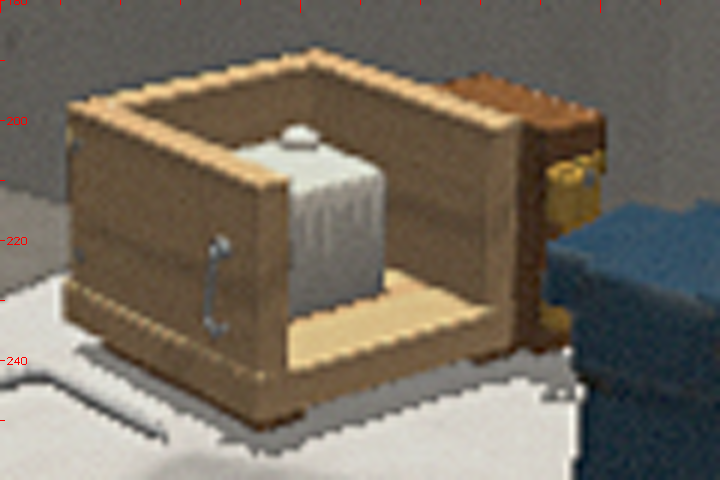

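Crops, with positions in crop pixels. t1: the hinged board's top-edge corners are at (82,72), (70,108), (440,180) and (432,220), and the knuckle hole is at (430,254). t2: the box's front top corners are at (68,384), (105,390), (387,470) and (430,487), the jamb corners at (418,525) and (505,548), and the hinge hole at (400,555). s1 and s2 show the same corners from the scene camera, enlarged 6x. Next I'll fit the poses (x, y, z, yaw) jointly from both views.

```bash
cat > vis.py <<'E'
import numpy as np
from cell import arm
from scipy.optimize import least_squares
P={n:arm.camera_params(n) for n in("scene","top")}
def proj(n,X):
    p=P[n]; c=p["R"]@X.T+p["t"][:,None]; f=240/np.tan(np.radians(p["vertical_fov"])/2)
    return np.c_[f*c[0]/c[2]+p["cx"],f*c[1]/c[2]+p["cy"]]
def full(pts,x0,y0,k): return (np.array(pts,float)+.5)/k-.5+[x0,y0]
def place(v,L):
    c,s=np.cos(v[3]),np.sin(v[3]); return np.array(L)@np.array([[c,-s,0],[s,c,0],[0,0,1]]).T+v[:3]
def fit(obs,v0):  # obs: list of (cam, local pts, pix)
    r=lambda v: np.concatenate([(proj(n,place(v,L))-p).ravel() for n,L,p in obs])
    s=least_squares(r,v0,x_scale=[.01,.01,.01,.05],loss="soft_l1")
    print("pose",s.x.round(4)); 
    for n,L,p in obs: print(n,(proj(n,place(s.x,L))-p).round(1).tolist())
    return s.x
E
python3 - <<'E'
from vis import *
for n in P: print(n,-P[n]["R"].T@P[n]["t"])
h=.0075
# board, origin wall_center
ct=[[h,.063,.045],[-h,.063,.045],[h,-.063,.045],[-h,-.063,.045]]
o=[("top",ct+[[-.017,-.063,.01]],full([(82,72),(70,108),(440,180),(432,220),(430,254)],160,180,5)),
   ("scene",ct,full([(55,187),(68,208),(468,80),(487,97)],190,235,6))]
b=fit(o,[.6,.2,.057,-.2]); print("top z alone", b[2]+.045)
# box: origin box_front
L=[[0,.063,.045],[0,.048,.045],[0,-.048,.045],[0,-.063,.045],[-.015,-.063,.045],[-.015,-.093,.045],[-.0245,-.063,.0305]]
o=[("top",L,full([(68,384),(105,390),(387,470),(430,487),(418,525),(505,548),(400,555)],370,130,5)),
   ("scene",[L[0],L[1],L[2],L[3],L[5]],full([(262,186),(290,180),(487,126),(522,120),(605,120)],295,180,6))]
x=fit(o,[.65,-.2,.06,-.2])
for nm,l in(("box_hinge",[-.0245,-.063,0]),): print(nm,place(x,[l]))
print("wall_hinge",place(b,[[-.017,-.063,0]]))
E
```

```text
scene [0.00154999 0.81160666 0.41880394]
top [0.45250454 0.20870449 0.94919835]
pose [ 0.555   0.3753  0.0562 -0.2719]
top [[-0.2, -1.3], [-0.7, 0.0], [0.1, -0.7], [-1.0, -0.2], [0.2, 0.1]]
scene [[-0.1, 0.2], [1.2, 0.1], [0.4, 0.0], [1.3, -0.0]]
top z alone 0.10117831448414395
pose [ 0.5515  0.0253  0.06   -0.2423]
top [[-0.3, -0.6], [1.0, 0.6], [-0.4, -0.2], [-0.4, -1.2], [-0.1, -0.2], [-0.3, -0.1], [-0.3, -0.2]]
scene [[-0.1, 0.1], [0.8, -0.3], [1.3, 0.4], [0.4, 0.2], [0.8, -0.7]]
box_hinge [[ 0.51255466 -0.02999834  0.06003021]]
wall_hinge [[0.52166716 0.31916583 0.05617831]]
```

Both heights agree with the text (board 56 vs 57 mm, box 60 vs 60 mm), and the residuals are about 1 px. Next: grasp and lift the board.

Run:
```python
from vis import *
import cv2
b=np.array([.555,.3753,.0565,-.272]); yaw=b[3]+np.pi/2
o=[np.pi,0,yaw]
arm.command_gripper(.05,20)
arm.reach([.555,.3753,.22],o)
print(arm.read_state()["time_s"],arm.read_state()["qpos"])
print(arm.move_linear([.555,.3753,.071],.12,force_limit=8))
s=arm.read_state(); print(s["tcp_pos"],s["wrist_force"])
arm.command_gripper(0,70); arm.sleep(.2)
s=arm.read_state(); print(s["tcp_pos"],s["orientation"],s["grip_width"],s["wrist_force"])
arm.move_linear([.555,.3753,.22],.12)
s=arm.read_state(); print(s["time_s"],s["tcp_pos"],s["grip_width"],s["wrist_force"],s["moment"])
a=arm.get_image("scene");t=arm.get_image("top");cv2.imwrite("pics/s3.png",a[:,:,::-1]);cv2.imwrite("pics/t3.png",t[:,:,::-1])
t=np.clip(255*(t/255.)**.6,0,255).astype('uint8')
A=cv2.resize(a[130:290,170:300],None,fx=3.7,fy=3.7,interpolation=2)[:592];B=cv2.resize(t[150:310,150:200+80],None,fx=3.7,fy=3.7,interpolation=2)
cv2.imwrite("pics/c3.png",np.hstack([A,B])[:,:800,::-1])
```

```text
4.1333 [ 5.93412199e-01  4.52549080e-01  1.27813784e-01  1.24604590e+00
 -1.56049976e-04  2.43734688e+00]
False
[0.55562843 0.37572534 0.07195641] [-0.04311774 -0.10210677 -0.26152233]
[0.55539141 0.37564923 0.07173038] [ 3.14091802e+00 -9.92931743e-04  1.29882937e+00] 0.013726285046257338 [-1.20271878 -0.28073765  4.89943917]
7.525 [0.55452159 0.37500884 0.21894424] 0.014111279379332079 [-0.10173012  0.2705641  -2.25665605] [-0.00884913 -0.00844433  0.00685159]
```

View pics/c3.png

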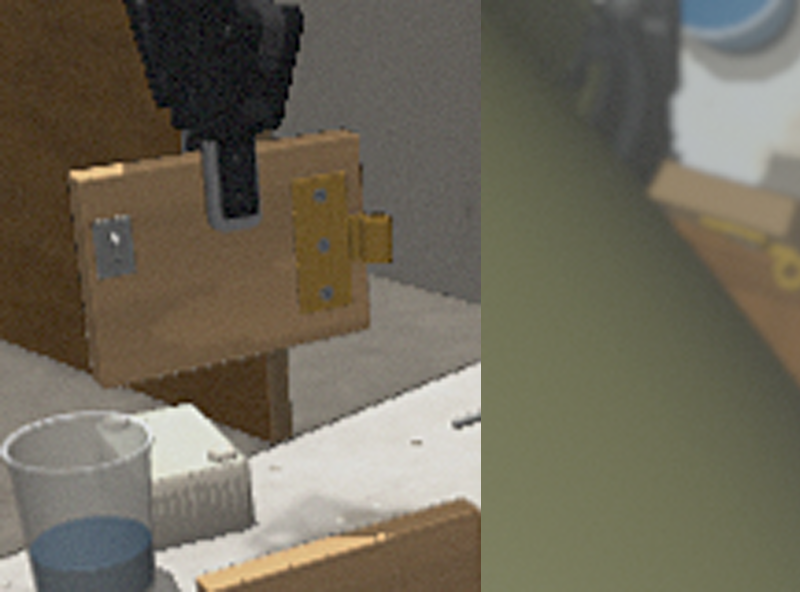

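The board is held upright, with the finger over the middle of the bare edge, and the leaf and knuckle are on the right. Next I'll map the visible outer-face corners onto the known face plane to get the in-hand offset and tilt.

```bash
cat >> vis.py <<'E'
def face(n,pix,tcp,yaw,d):  # rays onto vertical plane at tcp + d along board x; returns (y,z) rel. to tcp in board axes
    p=P[n]; f=240/np.tan(np.radians(p["vertical_fov"])/2); ex=np.array([np.cos(yaw),np.sin(yaw),0]); ey=np.array([-ex[1],ex[0],0])
    C=-p["R"].T@p["t"]; out=[]
    for u,v in pix:
        r=p["R"].T@np.array([(u-p["cx"])/f,(v-p["cy"])/f,1]); X=C+r*((tcp+d*ex-C)@ex)/(r@ex)
        out.append([(X-tcp)@ey,(X-tcp)[2]])
    return np.array(out)
E
python3 - <<'E'
from vis import *
s=arm.read_state(); tcp=s["tcp_pos"]; yaw=s["orientation"][2]-np.pi/2
px=full([(81,183),(359,139),(100,386),(370,326)],170,130,3.7)
r=face("scene",px,tcp,yaw,-.0075); print(r*1e3)
print("knuckle mm",face("scene",full([(377,238)],170,130,3.7),tcp,yaw,-.017-.006)*1e3)
print("centre mm",r.mean(0)*1e3,"tilt", (r[0]-r[1])[1]/.126,(r[2]-r[3])[1]/.126,(r[0]-r[2])[0]/.09,(r[1]-r[3])[0]/.09)
E
```

```text
[[ 63.16587388  28.86020015]
 [-60.66574247  28.80929853]
 [ 65.31519754 -56.90487657]
 [-61.13892125 -57.02160872]]
knuckle mm [[-58.78820319 -11.5302782 ]]
centre mm [  1.66910193 -14.06424665] tilt 0.00040398110657209716 0.0009264456545215223 -0.023881373911560335 0.005257542049903829
```

In hand: tilt is about 0, the centre is about 1.7 mm to the left of the TCP, and about 14.7 mm below it. Next: move to the standoff in front of the box and 26 mm left, lower, then check level and clearance.

```bash
cat >> vis.py <<'E'
BX=np.array([.5515,.0253,.060]); BY=-.2423
ex=np.array([np.cos(BY),np.sin(BY),0]); ey=np.array([-ex[1],ex[0],0])
OFF=np.array([.0,.0012,-.0147])      # board centre rel. TCP in board axes
def tcp_for(bx,by,bz=0.):  # board centre in box_front axes -> TCP
    v=np.array([bx,by,bz])-OFF; return BX+v[0]*ex+v[1]*ey+np.array([0,0,v[2]])
def rep(m=""):
    s=arm.read_state(); d=s["tcp_pos"]-BX; F=s["wrist_force"];M=s["moment"]
    print(m,"t",round(s["time_s"],2),"board mm",np.round((np.array([d@ex,d@ey,d[2]])+OFF)*1e3,2),"F box",np.round([F@ex,F@ey,F[2]],1),"M",np.round([M@ex,M@ey,M[2]],2),"yaw-box",round(s["orientation"][2]-np.pi/2-BY,4),"rp",np.round(s["orientation"][:2],4),"w",round(s["grip_width"],4)); return s
E
python3 - <<'E'
from vis import *
import cv2
o=[np.pi,0,BY+np.pi/2]
arm.reach(tcp_for(-.0325,.026,.145),o); rep("above")
arm.move_linear(tcp_for(-.0325,.026,.002),.12,force_limit=10); s=rep("low")
e=s["tcp_pos"]-tcp_for(-.0325,.026,.0); arm.move_linear(tcp_for(-.0325,.026,.002)-[0,0,e[2]],.05); arm.sleep(.2);rep("corr")
a=arm.get_image("scene");cv2.imwrite("pics/s4.png",a[:,:,::-1])
t=arm.get_image("top");cv2.imwrite("pics/t4.png",t[:,:,::-1])
A=cv2.resize(a[170:270,290:420],None,fx=6,fy=6,interpolation=2)
cv2.imwrite("pics/c4.png",A[:,:,::-1])
E
```

```text
above t 8.84 board mm [-32.15  26.95 145.16] F box [ 0.8 -0.2 -2.8] M [ 0.08 -0.01  0.01] yaw-box 0.0008 rp [ 3.1411e+00 -8.0000e-04] w 0.014
low t 10.18 board mm [-31.81  26.27   2.77] F box [-0.6  0.5 -2.1] M [0.01 0.03 0.03] yaw-box 0.0 rp [ 3.1402e+00 -5.0000e-04] w 0.0143
corr t 10.63 board mm [-32.42  26.02  -0.65] F box [-0.   0.1 -2.4] M [ 0.02 -0.   -0.01] yaw-box -0.0 rp [ 3.1414e+00 -1.0000e-04] w 0.014
```

View pics/c4.png

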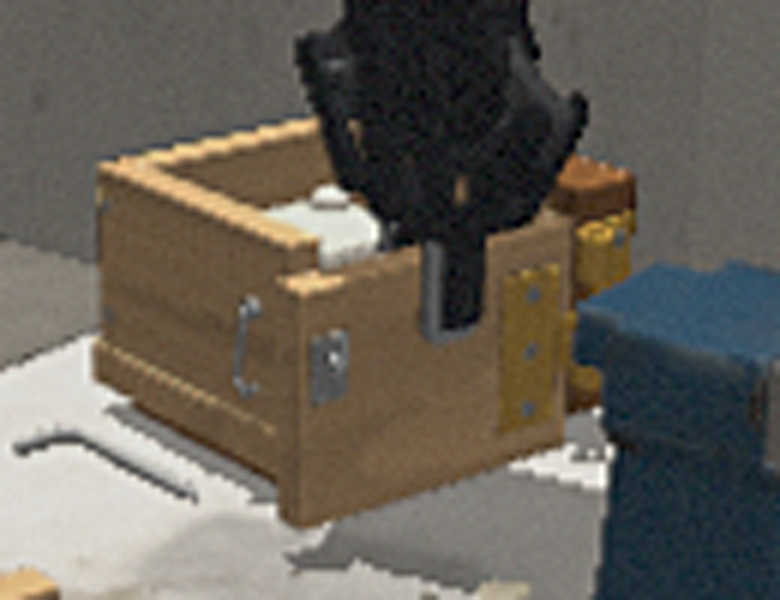

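The board hangs in front of the box with clearance all round, level with it; the finger is over the bare edge at (455,290) in the crop. Next: press flush.

Run:
```python
from vis import *
z=.0025
arm.move_linear(tcp_for(-.0325,.026,z),.03); arm.sleep(.3); rep("z")
print(arm.move_linear(tcp_for(-.0015,.026,z),.02,force_limit=6)); rep("contact"); arm.sleep(.3); rep("settled")
```

```text
z t 11.29 board mm [-32.57  25.96   2.43] F box [-0.5  0.5 -3.9] M [-0.04 -0.06  0.05] yaw-box -0.0 rp [-3.1415  0.    ] w 0.0139
True
contact t 12.47 board mm [-7.91 25.73  1.55] F box [-0.  -0.5 -3.6] M [0.   0.01 0.  ] yaw-box -0.0002 rp [-3.1381e+00  3.0000e-04] w 0.0142
settled t 12.78 board mm [-8.62 25.58  0.98] F box [-0.2 -0.2 -2.8] M [-0.03 -0.04 -0.06] yaw-box -0.0001 rp [-3.1371e+00  7.0000e-04] w 0.0141
```

Run:
```python
from vis import *
for x in(-.0075,-.006,-.0045):
    print(arm.move_linear(tcp_for(x,.026,.0015),.01,frame=None,force_limit=25)); arm.sleep(.3); rep(str(x))
```

```text
False
-0.0075 t 13.32 board mm [-7.51 26.    1.5 ] F box [-0.1  0.4 -1.9] M [ 0.    0.01 -0.01] yaw-box -0.0001 rp [-3.1375e+00  5.0000e-04] w 0.0141
False
-0.006 t 13.93 board mm [-7.13 25.97  1.24] F box [-6.   1.5  0.2] M [ 0.08  1.1  -0.01] yaw-box 0.0001 rp [-3.1355e+00  5.0000e-04] w 0.0141
False
-0.0045 t 14.53 board mm [-7.12 25.91  0.97] F box [-9.4  0.4  2.1] M [0.11 1.81 0.05] yaw-box 0.0005 rp [-3.1329e+00  5.0000e-04] w 0.0139
```

Pressing is even: Mz is about 0, and the lever changes smoothly with tilt, so the board is flush. Next: slide right until it meets the jamb.

Run:
```python
from vis import *
o=[np.pi-.004,0,BY+np.pi/2]
print(arm.move_linear(tcp_for(-.0045,.012,.0006),.03,frame=o,force_limit=15)); rep("mid")
print(arm.move_linear(tcp_for(-.0045,-.006,.0006),.02,frame=o,force_limit=10)); rep("stop"); arm.sleep(.3); rep("settled")
```

```text
False
mid t 16.24 board mm [-7.03 15.09 -0.05] F box [-7.7 10.9 -1.2] M [ 2.23  1.94 -0.18] yaw-box 0.0014 rp [-3.1406 -0.0069] w 0.014
True
stop t 17.02 board mm [-8.02  0.84 -0.6 ] F box [ 0.4  2.2 -0.2] M [ 0.3  -0.02  0.04] yaw-box 0.0015 rp [-3.1383 -0.0127] w 0.014
settled t 17.32 board mm [-8.56  0.83 -1.12] F box [ 1.3  3.7 -1.3] M [ 0.63 -0.34  0.07] yaw-box 0.002 rp [-3.1372 -0.0122] w 0.0137
```

Run:
```python
from vis import *
o=[np.pi-.004,0,BY+np.pi/2]
for x,y,z in((-.0045,.001,.001),(-.0045,-.0005,.001),(-.0045,-.002,.001),(-.0045,-.0035,.001)):
    arm.move_linear(tcp_for(x,y,z),.01,frame=o); arm.sleep(.3); rep(str((x,y)))
```

```text
(-0.0045, 0.001) t 18.33 board mm [-7.39  0.49 -0.47] F box [-4.8  3.  -6.2] M [ 0.78  0.95 -0.32] yaw-box -0.0004 rp [-3.1402e+00  9.0000e-04] w 0.014
(-0.0045, -0.0005) t 18.93 board mm [-7.41  0.49 -0.31] F box [-5.1  8.  -6.2] M [ 1.74  1.09 -0.31] yaw-box 0.0004 rp [-3.14e+00 -2.20e-03] w 0.0141
(-0.0045, -0.002) t 19.53 board mm [-7.4   0.51 -0.11] F box [-6.2 12.1 -6.1] M [ 2.64  1.15 -0.32] yaw-box 0.0011 rp [-3.14   -0.0053] w 0.0138
(-0.0045, -0.0035) t 20.13 board mm [-7.4   0.55  0.05] F box [-6.2 17.8 -5.4] M [ 3.63  1.27 -0.35] yaw-box 0.0019 rp [-3.1399 -0.0084] w 0.0138
```

The y stop at +0.5 mm fits jamb contact; a knuckle clash would have stopped it about 14 mm earlier. Next I'll compensate the compliance tilt and yaw, and press a bit more.

Run:
```python
from vis import *
import cv2
for x,y,z,r,p,w in((-.003,-.0025,.0005,.004,.006,-.004),(-.002,-.0025,.0005,.005,.006,-.006),):
    arm.move_linear(tcp_for(x,y,z),.01,frame=[np.pi-r,p,BY+np.pi/2+w]); arm.sleep(.4); rep(str((x,y)))
a=arm.get_image("scene");t=arm.get_image("top");cv2.imwrite("pics/s5.png",a[:,:,::-1]);cv2.imwrite("pics/t5.png",t[:,:,::-1])
t=np.clip(255*(t/255.)**.5,0,255).astype('uint8')
A=cv2.resize(a[175:265,300:400],None,fx=4,fy=4,interpolation=2);B=cv2.resize(t[175:265,370:470],None,fx=4,fy=4,interpolation=2)
cv2.imwrite("pics/c5.png",np.hstack([A,B])[:,:,::-1])
```

```text
(-0.003, -0.0025) t 20.87 board mm [-7.29  0.39 -0.47] F box [-11.   14.2  -0.3] M [ 2.87  2.08 -0.28] yaw-box -0.0022 rp [-3.1377e+00 -2.0000e-04] w 0.0139
(-0.002, -0.0025) t 21.52 board mm [-7.27  0.38 -0.48] F box [-14.3  14.5   3.1] M [ 2.81  2.66 -0.19] yaw-box -0.0039 rp [-3.1371e+00 -2.0000e-04] w 0.014
```

View pics/c5.png

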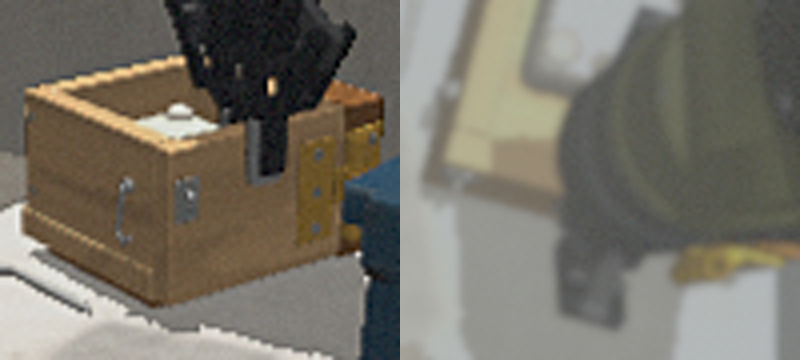

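The picture shows the board flush with the left wall end at crop (170,150), its top level with the box top, upright, and its right edge against the jamb and hinge at (345,120). One last trim: a little roll and height.

Run:
```python
from vis import *
arm.move_linear(tcp_for(-.0025,-.0025,.0012),.01,frame=[np.pi-.0095,.006,BY+np.pi/2-.007]); arm.sleep(.6); rep("final"); arm.sleep(1); rep("hold")
# visible front-left corners of the board's outer face (s5 crop: 4x at 300,175), plus knuckle check by kinematics
s=arm.read_state()
r=face("scene",full([(170,152),(160,306)],300,175,4),s["tcp_pos"],BY,-.0075)
print("left corners rel tcp mm",r*1e3)
import cv2
a=arm.get_image("scene");A=cv2.resize(a[180:260,310:400],None,fx=7,fy=7,interpolation=2);cv2.imwrite("pics/c6.png",A[:,:,::-1])
```

```text
final t 22.47 board mm [-7.21  0.39 -0.32] F box [-10.2  14.2  -3.6] M [ 3.08  2.1  -0.12] yaw-box -0.0049 rp [ 3.141e+00 -2.000e-04] w 0.0143
hold t 23.47 board mm [-7.19  0.39 -0.29] F box [-10.5  13.8  -4.1] M [ 3.02  2.   -0.06] yaw-box -0.0049 rp [ 3.1409e+00 -2.0000e-04] w 0.0138
left corners rel tcp mm [[ 64.71213945  30.50534892]
 [ 70.47812069 -56.14978139]]
```

View pics/c6.png

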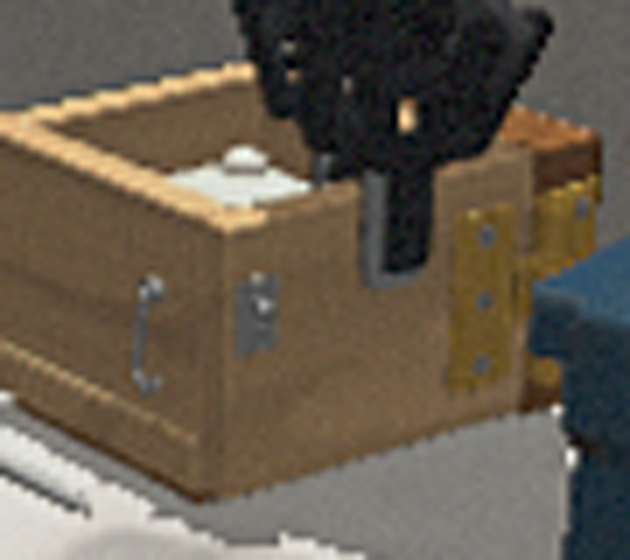

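Run:
```python
from vis import *
L=[[-.015,.063,.045],[-.015,.063,-.045],[-.015,-.063,-.045],[-.015,-.063,.045],[-.018,-.048,.0],[0,.063,.045],[-.015,-.093,.045]]
p=proj("scene",place([*BX,BY-.004],L)); print(((p-[310,180]+.5)*7-.5).round(0).tolist())
```

```text
[[230.0, 231.0], [227.0, 505.0], [526.0, 413.0], [539.0, 153.0], [505.0, 297.0], [199.0, 218.0], [607.0, 136.0]]
```

Predicted home-pose corners match the picture to about 1 px (7 crop px). The exception is the lower-left pick, which falls on the box's dark corner. Forces are steady, so I'm handing in.

```bash
python3 -c "
from vis import *
rep('pre'); print(arm.hand_in())"
```

```text
pre t 23.52 board mm [-7.2   0.41 -0.3 ] F box [-10.3  14.2  -4. ] M [ 3.07  2.04 -0.15] yaw-box -0.0048 rp [ 3.1409e+00 -2.0000e-04] w 0.0141
the job is handed in; nothing more can be done
None
```

I lifted the hinged board out of the far rack slot and laid it flush on the box front about 26 mm left of home. I then slid it right against the jamb and handed in at 23.5 s, still gripping and pressing.

**Last checks:**
- **Position:** the board reads 0.3 mm low, against 2.5 mm of room for the knuckle. It stopped hard at y = +0.4 mm, which is within the camera's error, so I take that as contact with the jamb.
- **Upright and flush:** tilt is under 1 mrad, and the yaw moment is near zero, so the pressure is even on both side walls.
- **Forces:** about 10 N pressing onto the box and 14 N against the jamb. They held steady over a 1 s hold before I handed in.
- **Picture:** the board's corners match the predicted home position to about 1 px. The exception is the lower-left corner (about 2.7 px off), where I think I picked the dark box corner instead.

**Not confirmed:**
- **Knuckle and holes:** the vise and gripper hide the meshed knuckles and holes from both cameras. That they line up rests on the arm's position readings and the contacts.
- **First slide:** it lost its press for a moment when the force limit tripped at the jamb. I re-pressed the board afterwards.
- **Box yaw:** the press suggests the box is turned about 5 mrad from my camera estimate, and I followed the contact.

I never touched the plain board, pin or cup, but I did not look at them again specifically at the end.

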